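Point out the open jar and its missing cap

TASK

Show a colleague what was left undone in this drawer: point down at the amber jar that stands open, with the fingertips about two centimetres above the middle of its mouth, and stay there for about two seconds; then do the same over the middle of its loose black cap. Touch nothing and move nothing, and never dip the fingertips down over either of the two capped jars. Finish with the fingertips raised higher than the hook rail.

Things in the scene. Friction and masses are not known exactly. Their poses are not given: they have to be found in the camera images.
- drawer: shallow oak drawer lifted out and set on the counter, fixed: 340 (x) x 640 (y) x 70 mm high, walls and floor 12 mm thick, open at the top; origin at the centre of its underside, x to the back edge (away from the robot), z up. The jars, the cap and the mortar stand on its floor, 12 mm above the counter
- jar_open: the open amber glass jar, empty and uncapped: 62 mm across, 86 mm high, mouth 50 mm across outside; origin at the centre of its underside, z up. It stands in a row with the capped jars and the mortar, in any order, the centres at least 105 mm apart
- jar_open_mouth (a point): middle of the open jar's mouth, level with its rim, 86 mm above its underside
- cap: the loose black twist cap of the open jar, lying top up on the drawer floor, nearer the robot than the jars: a disc 58 mm across and 16 mm high; origin at the centre of its underside, z up
- cap_top (a point): middle of the loose cap's top face, 16 mm above its underside
- jar_capped_1: amber glass jar closed by a black cap: 62 mm across, 89 mm high with the cap; origin at the centre of its underside
- jar_capped_1_top (a point): middle of the top of that jar's cap
- jar_capped_2: the other amber glass jar closed by a black cap, the same size; origin at the centre of its underside
- jar_capped_2_top (a point): middle of the top of that jar's cap
- mortar: grey stoneware mortar 100 mm across and 66 mm high, its pestle fixed in it and leaning, the pestle's top about 111 mm above the mortar's underside and within 35 mm of its axis; origin at the centre of the underside
- rail: stainless hook rail fixed in the drawer, its origin and axes those of the drawer: a 10 mm bar along y at x = 143 mm, 520 mm long, its middle 200 mm and its hooks' tops 209 mm above the counter, on two posts at y = -250 and 250 mm
- whisk: steel mini whisk hanging freely from a hook of the rail, 141 mm long and 36 mm across; origin at its upper end, where it hangs, 180 mm above the counter; z up
- spoon: brushed aluminium spoon hanging freely from a hook of the rail, 136 mm long and 30 mm wide; origin at its upper end, where it hangs, 180 mm above the counter; z up

How it is judged:
On the way, in this order (a step that is already met when the one before it is completed fails the run):
1. points down at the open jar, just above the middle of its mouth, and dwells (horizontal distance between the grasp point and jar_open_mouth below 0.022 m and z of the grasp point in the frame of jar_open_mouth between 0.02 and 0.065 m and angle between the grasp point's own z axis and vertical above 2.5 rad), for 1.5 s.
2. then points down at the loose cap, just above its middle, and dwells (horizontal distance between the grasp point and cap_top below 0.022 m and z of the grasp point in the frame of cap_top between 0.02 and 0.065 m and angle between the grasp point's own z axis and vertical above 2.5 rad), for 1.5 s.
At the end, for the whole second after the job is handed in: Open jar, then cap, each pointed at for 1.5 s (TCP within 22 mm of the middle and 20 to 65 mm above it, tool within 37 deg of straight down); all loose things at rest, upright, within 5 mm of their starts; TCP over 222 mm above the counter (fingertips higher than the rail) (height (world z) of the grasp point above 0.222 m and distance of each of jar_open, cap, jar_capped_1, jar_capped_2, mortar from where it was at the start of the episode below 0.005 m and linear speed of each of jar_open, cap, jar_capped_1, jar_capped_2, mortar below 0.02 m/s and angle between each of jar_open, cap, jar_capped_1, jar_capped_2, mortar's own z axis and vertical below 0.05 rad); the robot touches nothing.
It fails at once if the robot touches something (contact force between any of the fingers, the arm and anything else above 0.3 N).
It fails at once if a thing is pushed, lifted or carried (distance of any of jar_open, cap, jar_capped_1, jar_capped_2, mortar from where it was at the start of the episode above 0.006 m).
It fails at once if the whisk or spoon is knocked (angle between any of whisk, spoon's own z axis and vertical above 0.15 rad).
It fails at once if points at a capped jar instead (fingertips within 22 mm of its middle and less than about 45 mm above it) ((horizontal distance between the grasp point and jar_capped_1_top below 0.022 m and z of the grasp point in the frame of jar_capped_1_top between -0.05 and 0.065 m) or (horizontal distance between the grasp point and jar_capped_2_top below 0.022 m and z of the grasp point in the frame of jar_capped_2_top between -0.05 and 0.065 m)).
It also fails if it takes over 45 s, if anything falls off the work surface, if the arm or the gripper's body presses on something with over 40 N, if the wrist force passes 120 N, or if a joint passes its speed limit or range.

ROBOT

A 6-joint arm with a two-finger parallel gripper is mounted at the origin on the work surface. World frame = base frame: x ahead of the robot, y to its left, z up, the work surface at z = 0. Lengths are in m, angles in rad, forces in N, time in s.
With the tool pointing down it reaches from about 0.375 to 0.925 m from the base axis. Payload 5.7 kg.
Tool frame: the origin (TCP) lies between the finger pads, 19 mm behind the fingertips; this is the grasp point; z points along the fingers, y is the line along which they close (so a half turn about z gives the same grasp; the last joint's range is limited). The gripper opens to 85 mm and grips with 20 to 120 N. Pads are 22 mm wide; open, the fingers measure 114 mm over their backs; the gripper's body (76 mm by 85 mm) begins 54 mm behind the grasp point. The pads swing forward as they close: fully open they stand 13 mm farther back than shut.
Start: joints at [-1.378, 0.359, 1.51, -0, 1.272, -0.115], TCP at [0.182, -0.572, 0.25] pointing down, gripper open.
Joint ranges: [-2.97, 2.97], [-1.01, 2.36], [0.21, 2.38], [-0.96, 4.11], [0.2, 2.71], [-2.98, 2.98]. Speed limits (rad/s): [2.39, 2.39, 3.14, 3.14, 3.14, 3.14].

INTERFACE

Orientations are given as a unit quaternion [w, x, y, z].
In Python, from plant import manip gives the robot as it stands. The module is installed in compiled form; this text tells all that it offers.
- The arm moves only by the tool play_rows, never from a script. Its argument "motion" is one flat list of numbers, 4 for each row, row after row: the shift along the tool's x, y, z in m, then the turn about the tool's z in rad. A call has 1 to 20 rows; each row is the pose to reach, as a shift and turn from the pose commanded when the call began, along the tool's axes at that moment; what a row does not reach only later rows make up. A row lasts 1/8 s, in which the tool goes at most 62.5 mm and 10.7 degrees, less where a joint would pass 70% of its speed; a pose out of reach is approached as far as the arm can. A call with a gripper value outside its range is refused whole. "claw" is the opening, from -1 (shut) to 1 (fully open), set as the call begins (left out, the last holds). The fingers move at their own pace and stop on an object; "grip_force" is the grip in N (left out, the last holds). Time passes only in rows, so rows that repeat a pose let the fingers close. It gives the time, the measured TCP pose, the force, the opening and the grip force at its end, in the units of the state.
- manip.state(): the state, without advancing time (a new reading comes with each control period).
- manip.snapshot(name): name is "scene" or "side" or "wrist"; returns a dict with "pixels" (400x640x3 uint8, blue, green, red), "mtx" (3x3 intrinsics, pixels), "rvec" (rotation vector, rad) and "tvec" (3), from world to camera coordinates, as OpenCV has them. Camera axes: x right, y down, z forward; pixel columns grow to the right and rows downward; lengths in m; the calibration is good to about 2 mm. The wrist camera is an equidistant fisheye: a pixel r from the principal point sees the ray r / f radians off the axis. A picture is of the moment at which its call begins. There is no depth.
- manip.sign_off(): hands the job in; it is judged then, once.
The state is a dict: "t": time; "qpos": joint angles; "joint_vel": joint speeds; "effort": joint torques, N m; "position": TCP position; "ee_rot": TCP orientation; "ft_force": force on the tool from outside, world axes, zero at the start; "moment": the same for the moment, N m; "gripper_width": opening from 0.0 (shut) to 1.0 (fully open); "gripper_force": force on a finger pad.
Only numpy, scipy, OpenCV 4.12 (cv2) and the standard library are available. Lean on these libraries where they do the work, as an engineer would, in place of code of your own. Each camera call takes 0.05 s, during which the arm holds its last target. There are 200 camera calls.

## Working session

There is one attempt and no reset: what is moved stays moved. The work goes in short steps, Python scripts to look and compute and a tool call to move; the robot and the scene stay as the last step left them, time stands still between calls to the robot, and variables do not carry over. Pictures are saved under pics/ and viewed, at most 10 in all, crops included, and the job is handed in when it is done.

Besides the shell and the picture viewer there is one more tool, called after "Request:" by a JSON object that holds its "fn" and its "kwargs". play_rows: Moves the arm, as the interface text tells. Its arguments: {"type":"object","properties":{"motion":{"type":"array","items":{"type":"number"}},"claw":{"type":"number"},"grip_force":{"type":"number"}},"required":["motion"]}

```bash
mkdir -p pics; python3 - <<'E'
from plant import manip
import cv2,pickle
d={}
for n in("scene","side","wrist"):
    s=manip.snapshot(n);d[n]=s;cv2.imwrite(f"pics/{n}0.png",s["pixels"]);print(n,s["mtx"].round(1).tolist(),s["rvec"],s["tvec"])
pickle.dump(d,open("s0.pkl","wb"))
s=manip.state();print(s["position"],s["ee_rot"],s["t"])
E
```

```text
scene [[455.4, 0.0, 310.0], [0.0, 455.4, 196.2], [0.0, 0.0, 1.0]] [ 2.27554169  1.17736611 -0.37477808] [-0.33575093 -0.28566004  1.36065844]
side [[476.4, 0.0, 326.6], [0.0, 476.4, 199.4], [0.0, 0.0, 1.0]] [ 0.85310894 -2.38799089  1.28249737] [0.45085071 0.33085775 0.67128685]
wrist [[309.7, 0.0, 325.8], [0.0, 309.7, 194.1], [0.0, 0.0, 1.0]] [-2.31046809  1.69006518  0.28387136] [-0.59867023 -0.04092265  0.38105809]
[ 0.18166664 -0.57130936  0.24932433] [-7.43592789e-04  9.88180568e-01  1.53292567e-01 -3.94466589e-05] 0.15
```

View pics/scene0.png

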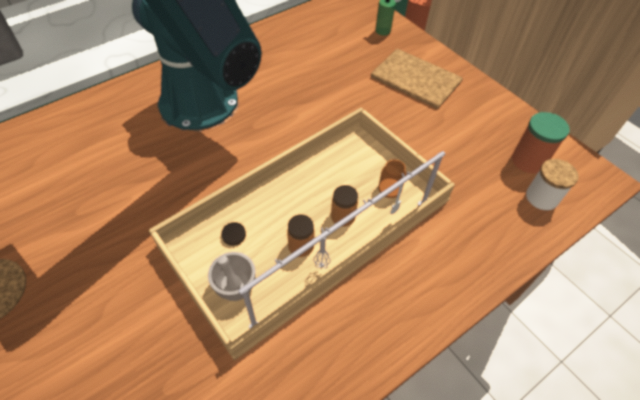

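View pics/side0.png

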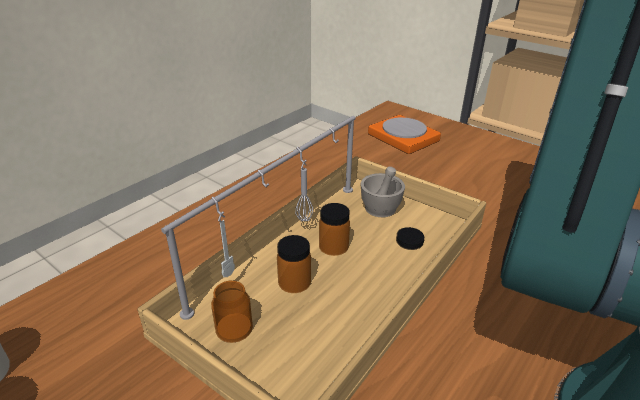

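The scene view shows the loose cap at (233,234), the mortar at (232,275), the capped jars at about (301,228) and (345,195), and the open jar at (393,175). The side view shows the open jar at (231,310), capped jars at (293,248) and (335,214), and the cap at (410,238).

```bash
cat >h.py <<'E'
import cv2,numpy as np,pickle
d=pickle.load(open("s0.pkl","rb"))
def ray(n,p):
    s=d[n];R=cv2.Rodrigues(s["rvec"])[0]
    q=cv2.undistortPoints(np.array([[p]],float),s["mtx"],None)[0,0]
    return -R.T@s["tvec"].ravel(),R.T@np.array([*q,1])
def plane(n,p,z):
    o,v=ray(n,p);return o+v*(z-o[2])/v[2]
def tri(p,q):
    (a,u),(b,v)=ray("scene",p),ray("side",q)
    k=np.linalg.lstsq(np.c_[u,-v],b-a,rcond=None)[0]
    P,Q=a+u*k[0],b+v*k[1];return (P+Q)/2,np.linalg.norm(P-Q)
def blobs(m,amin=60):
    n,l,st,c=cv2.connectedComponentsWithStats(m.astype(np.uint8))
    return [(st[i].tolist(),c[i].round(1).tolist()) for i in range(1,n) if st[i,4]>amin]
E
python3 - <<'E'
from h import *
for n,(x0,y0,x1,y1) in (("scene",(150,110,460,360)),("side",(140,120,490,390))):
    im=d[n]["pixels"]; m=np.zeros(im.shape[:2],bool); m[y0:y1,x0:x1]=1
    print(n,"dark");[print(b) for b in blobs(m&(im.max(2)<45))]
    h=cv2.cvtColor(im,cv2.COLOR_BGR2HSV)
    print("amber");[print(b) for b in blobs(m&(h[...,0]<16)&(h[...,1]>190)&(h[...,2]>50))]
a=d["scene"]["pixels"][145:215,355:435];b=d["side"]["pixels"][270:350,200:270]
cv2.imwrite("pics/c.png",np.hstack([cv2.resize(a,(400,350),interpolation=2),cv2.resize(b,(350,400),interpolation=2)[:350]]))
E
```

```text
scene dark
amber
side dark
([321, 203, 28, 22, 524], [334.5, 213.8])
([397, 228, 27, 21, 471], [410.0, 238.0])
([278, 235, 32, 26, 675], [293.2, 248.0])
amber
([368, 120, 73, 34, 929], [404.3, 138.3])
([320, 221, 30, 34, 797], [333.9, 238.0])
([278, 256, 33, 36, 929], [294.3, 274.4])
([212, 281, 40, 61, 1813], [232.3, 312.5])
```

View pics/c.png

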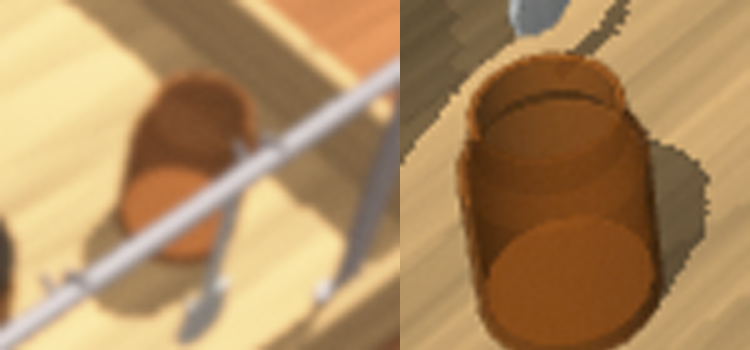

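The crop shows the mouth at about (396,167) in the scene view and (229.7,291) in the side view. The inner floor is at (389.4,187.4) and (234,327).

```bash
python3 - <<'E'
from h import *
im=d["scene"]["pixels"];m=np.zeros(im.shape[:2],bool);m[170:290,200:400]=1
B=blobs(m&(im.max(2)<75));print(B)
f=lambda v:np.round(v,4)
for nm,p,q,z in(("mouth",(396,167.4),(229.7,291),.098),("floor",(389.4,187.4),(234,327),.016)):
    t,g=tri(p,q);print(nm,f(t),round(g,4),f(plane("scene",p,z)),f(plane("side",q,z)))
side=[(410,238),(334.5,213.8),(293.2,248)]
for st,c in B:
    for q in side:
        t,g=tri(c,q)
        if g<.02:print(c,q,f(t),round(g,4))
for q,z in zip(side,(.021,.094,.094)):print("side",f(plane("side",q,z)))
print("mortar",f(plane("scene",(232,272),.078)),f(plane("side",(383,190),.078)))
print("rail ends",tri((443,156),(168,229)),tri((245,289),(352,121)))
for p in [(362,112),(155,233),(452,186),(235,352)]:print("corner",f(plane("scene",p,.07)))
E
```

```text
[([335, 198, 20, 9, 68], [343.4, 203.5]), ([290, 217, 21, 22, 269], [298.1, 227.9]), ([223, 224, 21, 21, 360], [233.0, 233.8])]
mouth [0.5842 0.2458 0.0959] 0.0054 [0.5869 0.2465 0.098 ] [0.5803 0.2454 0.098 ]
floor [0.5819 0.2457 0.0135] 0.0008 [0.5834 0.2445 0.016 ] [0.5797 0.2468 0.016 ]
[343.4, 203.5] (293.2, 248) [0.5886 0.0876 0.0812] 0.0005
[298.1, 227.9] (334.5, 213.8) [ 0.5885 -0.0367  0.0903] 0.0022
[233.0, 233.8] (410, 238) [ 0.4747 -0.1482  0.0187] 0.0022
side [ 0.4728 -0.1467  0.021 ]
side [ 0.5861 -0.0316  0.094 ]
side [0.5778 0.0987 0.094 ]
mortar [ 0.5906 -0.2065  0.078 ] [ 0.5734 -0.1889  0.078 ]
rail ends (array([0.67164459, 0.27981632, 0.19717805]), np.float64(0.007126877009986011)) (array([ 0.69051594, -0.22106857,  0.19561025]), np.float64(0.004025955980687152))
corner [0.3733 0.3195 0.07  ]
corner [ 0.4048 -0.2976  0.07  ]
corner [0.6927 0.3366 0.07  ]
corner [ 0.7348 -0.2833  0.07  ]
```

Mouth is at about (0.582, 0.246, 0.098), with heights and the triangulation gap consistent. Cap is at about (0.474, -0.148, 0.028). I'll go high over the cap first, with the fingers shut, and look with the wrist camera.

Request:
{"fn": "play_rows", "kwargs": {"motion": [0.034,-0.026,-0.005,0,0.068,-0.053,-0.01,0,0.102,-0.079,-0.01,0,0.136,-0.105,-0.01,0,0.17,-0.131,-0.01,0,0.204,-0.158,-0.01,0,0.238,-0.184,-0.01,0,0.272,-0.21,-0.01,0,0.306,-0.236,-0.01,0,0.34,-0.263,-0.01,0,0.374,-0.289,-0.01,0,0.406,-0.315,-0.01,0,0.406,-0.315,-0.01,0,0.406,-0.315,-0.01,0], "claw": -1}}

```text
t: 1.9
position: [0.4729, -0.1487, 0.2598]
ee_rot: [0.0, 0.988, 0.154, -0.0]
ft_force: [-0.1, -0.6, 0.9]
gripper_width: -0.004
gripper_force: 0.0
```

```bash
cat >w.py <<'E'
from plant import manip
from h import *
from scipy.spatial.transform import Rotation as Ro
import sys
s=manip.snapshot("wrist");st=manip.state();im=s["pixels"];cv2.imwrite(sys.argv[1],im)
R=cv2.Rodrigues(s["rvec"])[0];o=-R.T@s["tvec"].ravel()
T=Ro.from_quat(st["ee_rot"],scalar_first=True).as_matrix()
print("tcp",st["position"].round(4),"t",st["t"],"cam in tool",(T.T@(o-st["position"])).round(3),"tool x",T[:,0].round(3))
K=s["mtx"]
def wp(p,z):
    q=cv2.fisheye.undistortPoints(np.array([[p]],float),K,np.zeros(4))[0,0]
    v=R.T@np.array([*q,1]);return (o+v*(z-o[2])/v[2]).round(4)
def px(P): return cv2.fisheye.projectPoints(np.array([[P]],float),s["rvec"],s["tvec"],K,np.zeros(4))[0].ravel().round(1)
E
python3 - pics/w1.png <<'E'
from w import *
print(px((.474,-.148,.028)),px((.582,.246,.098)))
print([(b,wp(b[1],.024)) for b in blobs(im.max(2)<50,150)])
E
```

```text
tcp [ 0.4727 -0.1491  0.2598] t 1.95 cam in tool [ 0.085 -0.001 -0.123] tool x [ 0.953  0.303 -0.001]
[325.9 162.9] [48.7 12.7]
[(([109, 0, 49, 48, 1870], [133.0, 22.0]), array([0.5845, 0.1492, 0.024 ])), (([214, 3, 62, 59, 2445], [247.0, 30.0]), array([ 0.5987, -0.0129,  0.024 ])), (([302, 137, 47, 47, 1725], [324.7, 160.7]), array([ 0.4753, -0.1461,  0.024 ])), (([126, 242, 397, 158, 35274], [324.4, 346.8]), array([ 0.1828, -0.2382,  0.024 ])), (([0, 350, 90, 50, 2782], [34.4, 380.5]), array([-0.5684,  0.6318,  0.024 ]))]
```

View pics/w1.png

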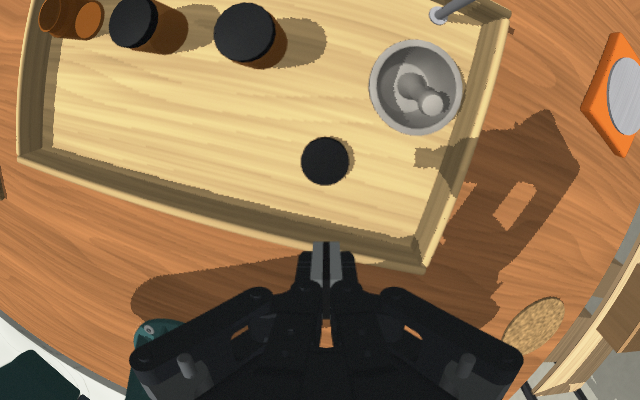

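The wrist view shows the cap at (325,161), which gives (0.475, -0.147) and agrees with the first measurement. The camera sits on tool +x, so I'll turn the tool 0.6 rad while moving to keep it clear of the rail.

Request:
{"fn": "play_rows", "kwargs": {"motion": [0.022,-0.034,0,-0.06,0.045,-0.069,0,-0.12,0.067,-0.103,0,-0.18,0.089,-0.137,0,-0.24,0.112,-0.172,0,-0.3,0.134,-0.206,0,-0.36,0.157,-0.24,0,-0.42,0.179,-0.275,0,-0.48,0.201,-0.309,0,-0.54,0.2235,-0.3435,0,-0.6,0.2235,-0.3435,0,-0.6,0.2235,-0.3435,0,-0.6]}}

```text
t: 3.45
position: [0.5821, 0.245, 0.2597]
ee_rot: [0.0, 0.899, 0.438, -0.001]
ft_force: [-0.5, -0.4, -0.7]
gripper_width: 0.001
gripper_force: 0.0
```

```bash
python3 - pics/w2.png <<'E'
from w import *
print(px((.582,.246,.098)),px((.582,.246,.016)),st["qpos"].round(2))
E
```

```text
tcp [0.582  0.2448 0.2598] t 3.5 cam in tool [ 0.085  0.    -0.123] tool x [ 0.617  0.787 -0.001]
[324.9 180.1] [325.1 161. ] [ 0.29  0.4   1.43 -0.    1.32  0.95]
```

View pics/w2.png

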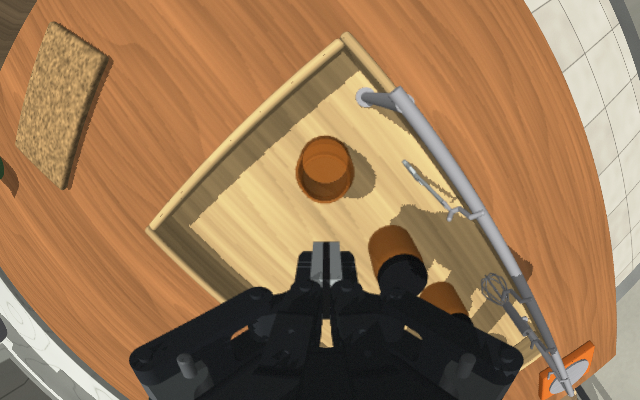

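The wrist view shows the open mouth at about (325,180), exactly where predicted, with the rail and spoon well to the right. I'll descend 0.12 m to 42 mm above the rim and dwell.

Request:
{"fn": "play_rows", "kwargs": {"motion": [0,0,0.02,0,0,0,0.04,0,0,0,0.06,0,0,0,0.08,0,0,0,0.1,0,0,0,0.11,0,0,0,0.12,0,0,0.0,0.12,0,0,0,0.12,0,0,0,0.12,0,0,0,0.12,0,0,0,0.12,0,0,0,0.12,0,0,0,0.12,0,0,0,0.12,0,0,0,0.12,0,0,0,0.12,0,0,0,0.12,0,0,0,0.12,0,0,0,0.12,0]}}

```text
t: 6.0
position: [0.5822, 0.2465, 0.14]
ee_rot: [-0.0, 0.899, 0.438, 0.0]
ft_force: [0.3, 0.7, -0.4]
gripper_width: 0.003
gripper_force: 0.0
```

```bash
python3 - <<'E'
from plant import manip
import cv2
s=manip.snapshot("side");cv2.imwrite("pics/s1.png",s["pixels"])
E
```

```text
(no output)
```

View pics/s1.png

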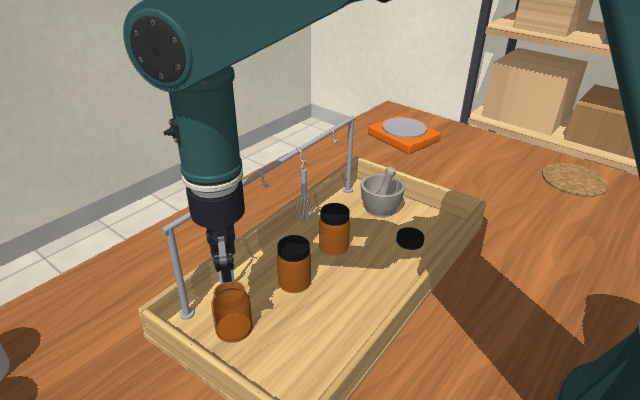

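The side view shows the fingertips at (227,281), just above the mouth at (230,291), with nothing disturbed. I'll hold a little longer and then rise.

Request:
{"fn": "play_rows", "kwargs": {"motion": [0,0,0,0,0,0,0,0,0,0,0,0,0,0,0,0,0,0,-0.02,0,0,0,-0.04,0,0,0,-0.06,0,0,0,-0.08,0,0,0,-0.1,0,0,0,-0.12,0,0,0,-0.12,0]}}

```text
t: 7.42
position: [0.5832, 0.2468, 0.2617]
ee_rot: [0.0, 0.899, 0.438, 0.002]
ft_force: [0.2, -0.3, -0.5]
gripper_width: -0.002
gripper_force: 0.0
```

```bash
python3 - pics/w3.png <<'E'
from w import *
print((T.T@(np.array([.4745,-.147,.26])-st["position"])).round(4))
E
```

```text
tcp [0.5825 0.2466 0.2604] t 7.475 cam in tool [ 0.085  0.001 -0.125] tool x [0.615 0.788 0.001]
[-3.767e-01  1.571e-01  1.000e-04]
```

Request:
{"fn": "play_rows", "kwargs": {"motion": [-0.038,0.016,0,0.06,-0.075,0.031,0,0.12,-0.113,0.047,0,0.18,-0.151,0.063,0,0.24,-0.188,0.079,0,0.3,-0.226,0.094,0,0.36,-0.264,0.11,0,0.42,-0.301,0.126,0,0.48,-0.339,0.141,0,0.54,-0.377,0.157,0,0.6,-0.377,0.157,0,0.6,-0.377,0.157,0,0.6]}}

```text
t: 8.98
position: [0.4734, -0.1468, 0.2591]
ee_rot: [-0.001, 0.988, 0.153, -0.001]
ft_force: [-0.3, 0.5, 0.1]
gripper_width: 0.001
gripper_force: 0.0
```

Request:
{"fn": "play_rows", "kwargs": {"motion": [0,0,0.03,0,0,0,0.06,0,0,0,0.09,0,0,0,0.12,0,0,0,0.145,0,0,0,0.165,0,0,0,0.18,0,0,0,0.19,0,0,0,0.19,0,0,0,0.19,0,0,0,0.19,0,0,0,0.19,0,0,0,0.19,0,0,0,0.19,0,0,0,0.19,0,0,0,0.19,0,0,0,0.19,0,0,0,0.19,0,0,0,0.19,0,0,0,0.19,0]}}

```text
t: 11.48
position: [0.4739, -0.1472, 0.07]
ee_rot: [-0.0, 0.988, 0.153, 0.0]
ft_force: [-0.2, 1.0, 0.2]
gripper_width: 0.002
gripper_force: 0.0
```

```bash
python3 - <<'E'
from plant import manip
import cv2
s=manip.snapshot("side");cv2.imwrite("pics/s2.png",s["pixels"])
E
```

```text
(no output)
```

View pics/s2.png

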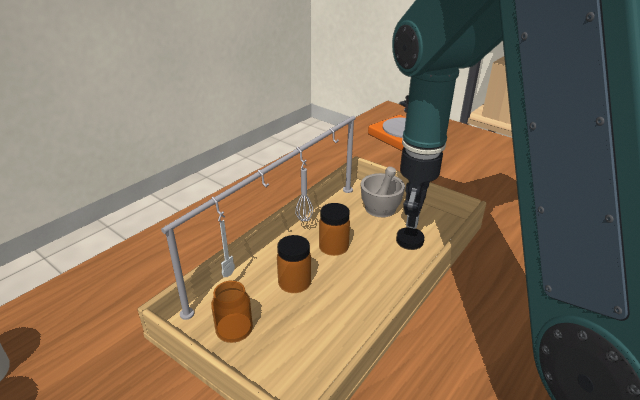

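The fingertips are at about (412,226), just above the cap at (410,238), and everything is where it was. I'll hold, then rise.

Request:
{"fn": "play_rows", "kwargs": {"motion": [0,0,0,0,0,0,0,0,0,0,0,0,0,0,0,0,0,0,0,0,0,0,-0.03,0,0,0,-0.06,0,0,0,-0.09,0,0,0,-0.12,0,0,0,-0.15,0,0,0,-0.18,0,0,0,-0.2,0,0,0,-0.21,0,0,0,-0.21,0,0,0,-0.21,0,0,0,-0.21,0,0,0,-0.21,0]}}

```text
t: 13.65
position: [0.4736, -0.1472, 0.2794]
ee_rot: [-0.0, 0.988, 0.153, -0.0]
ft_force: [-0.5, -1.0, 0.5]
gripper_width: 0.006
gripper_force: 0.0
```

```bash
python3 - <<'E'
from plant import manip
s=manip.state();print(s["position"],abs(s["joint_vel"]).max());print(manip.sign_off())
E
```

```text
[ 0.47361322 -0.14715935  0.27941019] 0.003372962283842461
the job is handed in; nothing more can be done
None
```

The arm pointed at the open jar and then the loose cap for about two seconds each, with no sign of contact, and ended with the fingertips above the rail; the job is handed in, and no verdict was returned.

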